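Ready the tea carafe: lid off, infuser in

ROBOT

A 6-joint arm with a two-finger parallel gripper is mounted at the origin on a cart in front of the work surface, level with it; the furniture and walls round the work are solid. World frame = base frame: x ahead of the robot, y to its left, z up, the work surface at z = 0. Lengths are in m, angles in rad, forces in N, time in s.
With the tool pointing down it reaches from about 0.4 to 0.825 m from the base axis. Payload 7 kg.
Tool frame: the origin (TCP) lies on the centre line of the jaws, within the pads' length; the fingertips stand tip_reach ahead of it and the grasp point (between the pads) is the TCP (tip_reach is the distance from the TCP to the fingertips, in m); z points along the fingers, y is the line along which they close (so a half turn about z gives the same grasp; the last joint's range is limited). The gripper opens to 88 mm and grips with 3 to 60 N. Pads are 19 mm wide; open, the fingers measure 130 mm over their backs; the gripper's body (78 mm by 193 mm) begins 47 mm behind the grasp point.
Start: joints at [-0.883, 0.359, 0.012, 0, -1.224, -0.288], TCP at [0.263, -0.622, 0.246] pointing down, gripper open.
Joint ranges: [-3.07, 3.07], [-1.43, 2.12], [-1.02, 1.25], [-3.03, 1.67], [-3.05, -0], [-3.03, 3.03]. Speed limits (rad/s): [2.39, 2.39, 3.01, 3.14, 3.14, 3.14].

INTERFACE

Orientations are given as [roll, pitch, yaw] about the fixed x, y, z axes, in that order (R = Rz(yaw) Ry(pitch) Rx(roll)).
In Python, from station import get_state, grab_frame, calibration, job_done, find_in, mark_of, tip_reach gives the robot as it stands.
- The arm moves only by the shell command python3 -m handwheel 'ROWS' [OPENING] [FORCE]. ROWS is JSON, a list of rows, each an object with "delta_pos": the shift along the world's x, y, z in units of 30 mm (1.0 is 30 mm), a list of three; "dr": the turn, a rotation vector about the world's x, y, z in degrees, a list of three. In form: [{"delta_pos": [tx, ty, tz], "dr": [rx, ry, rz]}, ...]. A call has 1 to 10 rows; each row shifts and turns the commanded pose from where the row before left it; what a row does not reach is not made up. A row lasts 1/10 s, in which the tool goes at most 50 mm and 8.59 degrees, less where a joint would pass 70% of its speed; a pose out of reach is approached as far as the arm can. A call is refused whole if a number of a shift passes 1 or a number of a turn 8.59, either way. A call with a gripper value outside its range is refused whole. OPENING is the closure, from -1 (fully open) to 1 (shut), set as the call begins (- or left out, the last holds). The fingers move at their own pace and stop on an object; FORCE is the grip in N (left out, the last holds). Time passes only in rows, so rows that do not move let the fingers close. It gives the time, the measured TCP pose, the force, the opening and the grip force at its end, in the units of the state.
- get_state(): the state, without advancing time (a new reading comes with each control period).
- grab_frame(name): name is "side" or "top" or "wrist"; returns the picture (400x640x3 uint8, red, green, blue); there is no depth.
- calibration(name): a dict with "fx", "fy", "cx", "cy" (pixels), "extrinsics" (4x4, takes a point from world to camera coordinates). Camera axes: x right, y down, z forward; pixel columns grow to the right and rows downward; lengths in m; the calibration is good to about 2 mm. A picture is of the moment at which its call begins: read the wrist's pose just before it. calibration takes no time and is no camera call; for the wrist camera it gives the pose at the moment of the call.
- job_done(): hands the job in; it is judged then, once.
Trained networks look in the newest picture that a camera, given by its name, has taken for a name from the list of things; names that differ only in an ending like _2 or _b are one class to them, and where a whole thing is asked for, a point or a joint stands for the part that bears it (a point fixed in the world has none). Each returns a list of dicts, best first, with "conf" (0 to 1); they miss things now and then, are a little off and sometimes report something else, mostly with a low value. They report only what shows in the picture. A call takes as long as a camera call. They do not tell look-alikes from the thing itself.
- find_in(camera, query): "location" ([column, row] in pixels, amid what is visible of it).
- mark_of(camera, query): "location" ([column, row] in pixels: a listed point, or the origin of a listed thing).
The state is a dict: "t": time; "q": joint angles; "qd": joint speeds; "joint_efforts": joint torques, N m; "eef_pos": TCP position; "ee_rot": TCP orientation; "force": force on the tool from outside, world axes, zero at the start; "moment": the same for the moment, N m; "width": finger opening in m; "gripper_force": force on a finger pad.
Only numpy, scipy, OpenCV 4.12 (cv2) and the standard library are available. Lean on these libraries where they do the work, as an engineer would, in place of code of your own. Each camera call takes 0.05 s, during which the arm holds its last target. There are 200 camera calls.

TASK

Get the steel carafe ready for brewing: take its lid off and stand it, knob up, on the coaster, then lift the tapered infuser out of the slanted drip stand and seat it upright and fully home in the carafe's mouth. Lower both parts into place rather than dropping them, keep the carafe upright and about where it stands, and do not shove or knock over the glass, the spice jar or the mug near them.

Things in the scene. Friction and masses are not known exactly. Their poses are not given: they have to be found in the camera images.
- carafe_mouth (a point): Centre of the steel carafe's open mouth, in the plane of its rim; z up. Above the neck it flares like a funnel: inside diameter 64 mm at the neck, 45 mm below the rim, widening evenly to 96 mm at the rim (wall 3.5 mm, 103 mm outside). This inner taper matches the infuser's.
- lid_knob (a point): Centre of the dark wood knob of the lid; z is the lid's axis, out of the knob. Knob 34 mm diameter, 24 mm high, on a thin stem. The flange's top is 25 mm under this point, the flat bottom of the plug 50 mm. With the lid standing on the coaster this point is 58 mm above the worktop.
- infuser_grip (a point): Centre of the infuser's flat dark wood grip, a bar 60 mm long (its x), 16 mm thick (its y: pinch it there), 24 mm high (its z), held by thin wires at its ends 40 mm above the basket's rim; z is the basket's axis, from the basket out through the grip. With the infuser home in the carafe this point is about 60 mm above the carafe's mouth, on its axis; any turn about the axis will do.
- stand: The slanted drip stand, fixed: a wooden base board 150 x 130 x 12 mm with two upright cheeks that carry a tapered steel ring leaning 35 degrees, in which the infuser hangs. Origin under the stand on the worktop; its x points to its back, away from the lean; z up. The ring's centre is 30 mm behind and 75 mm above the origin.
- coaster: The round coaster, fixed to the worktop, 92 mm diameter, 8 mm thick. Origin at the centre of its underside, z up.
- carafe: The carafe: steel, free-standing, 0.8 kg, 120 mm high, belly 128 mm across, dark wood collar round its narrow neck. A wall cabinet hangs behind the work: its underside is 480 mm above the worktop, its front 570 mm ahead of the robot's base axis, so wide arm swings must stay short of it. Origin at the centre of its underside, z up.
- lid: The carafe's loose steel lid, about 0.15 kg: flange 108 mm across and 5 mm thick, below it a tapered plug 20 mm deep, 76 mm across at its flat bottom, above it the knob. It starts on the carafe, flange on the rim, plug in the mouth with some 3 mm play. Origin at the centre of the plug's bottom, z up through the knob.
- infuser: The loose steel infuser, about 0.16 kg: perforated basket, 110 mm across at the top (115 over the rolled rim), tapering evenly to 52 mm at the flat bottom, 82 mm below. Origin at the bottom's centre, 122 mm under the grip's centre, same axes. It starts in the stand, axis about 35 degrees off vertical, grip end towards the robot's side, and comes out along its axis, free after 50 mm.
- glass: Bystander: the clear drinking glass nearest the coaster, 77 mm diameter, 94 mm high, free-standing; origin at the centre of its underside.
- spice_jar: Bystander: the spice jar that stands nearest the coaster, with green cap, 46 mm diameter, 106 mm high, free-standing; origin at the centre of its underside.
- mug: Bystander: mug with a handle, 87 x 117 mm, 91 mm high, free-standing; origin at the centre of its underside.
There are look-alikes about, which are no part of the job. Leave any turquoise look-alike of the lid alone.

How it is judged:
By the outcome, as a careful person would: the job done as asked, in the order asked, and still so for the second after the job is handed in, with the robot touching nothing.
It also fails if it takes over 67 s, if anything falls off the work surface, if the arm or the gripper's body presses on something with over 40 N, if the wrist force passes 120 N, or if a joint passes its speed limit or range.

## Working session

There is one attempt and no reset: what is moved stays moved. The work goes in short steps, Python scripts to look and compute and a shell command to move; the robot and the scene stay as the last step left them, time stands still between calls to the robot, and variables do not carry over. Pictures are saved under pics/ and viewed, at most 10 in all, crops included, and the job is handed in when it is done.

```bash
mkdir -p pics; ls; cat > h.py <<'E'
import numpy as np,cv2,json
from station import *
def K(c): return np.array([[c['fx'],0,c['cx']],[0,c['fy'],c['cy']],[0,0,1]])
def ray(c,uv):
    E=np.array(c['extrinsics']);R,t=E[:3,:3],E[:3,3]
    d=R.T@np.linalg.inv(K(c))@np.array([uv[0],uv[1],1.]);return -R.T@t,d/np.linalg.norm(d)
def atz(c,uv,z):
    o,d=ray(c,uv);return o+d*(z-o[2])/d[2]
def proj(c,p):
    E=np.array(c['extrinsics']);q=E[:3,:3]@np.array(p)+E[:3,3];q=K(c)@q;return q[:2]/q[2]
def tri(rs):
    A=np.zeros((3,3));b=np.zeros(3)
    for o,d in rs:
        P=np.eye(3)-np.outer(d,d);A+=P;b+=P@o
    x=np.linalg.solve(A,b)
    return x,[float(np.linalg.norm((np.eye(3)-np.outer(d,d))@(x-o))) for o,d in rs]
E
python3 - <<'E'
from h import *
s=get_state();print(s,tip_reach)
ims=[]
for n in ['side','top']:
    im=grab_frame(n);ims.append(im);cv2.imwrite(f'pics/{n}0.png',im[:,:,::-1])
    for q in ['carafe_mouth','lid_knob','infuser_grip','stand','coaster','carafe','glass','spice_jar','mug','infuser','lid']:
        print(n,q,[(np.round(r['location'],1).tolist(),round(r['conf'],2)) for r in mark_of(n,q)[:3]])
E
```

```text
pics
{'t': 0.0, 'q': array([-8.82949238e-01,  3.59388925e-01,  1.10588723e-02, -3.34461766e-04,
       -1.22407078e+00, -2.88078790e-01]), 'qd': array([-0.00025476, -0.0033744 , -0.00131074, -0.00103073, -0.00042174,
       -0.00125993]), 'joint_efforts': array([ 7.48211664e-05, -5.82724750e+01,  2.93043673e+01,  6.99712202e+00,
        6.71414149e-03, -1.30416574e-04]), 'eef_pos': array([ 0.26250166, -0.62138137,  0.24462416]), 'ee_rot': array([ 3.13996493e+00, -1.54442506e-04, -2.74193814e+00]), 'force': array([ 0.29659932, -0.65061234, -0.16951433]), 'moment': array([-0.01813269, -0.02802674,  0.02587712]), 'gripper_force': 0.0, 'width': 0.08799141063126202} 0.019
side carafe_mouth []
side lid_knob [([260.9, 330.8], 0.9), ([315.6, 248.8], 0.81)]
side infuser_grip [([372.9, 157.6], 0.79), ([298.9, 200.4], 0.16)]
side stand [([365.6, 194.3], 0.62)]
side coaster [([346.4, 179.1], 0.69), ([327.7, 231.0], 0.56)]
side carafe [([312.7, 296.2], 0.8)]
side glass [([302.1, 200.7], 0.69), ([316.1, 250.5], 0.22)]
side spice_jar [([263.3, 249.3], 0.92), ([280.1, 219.7], 0.66)]
side mug [([279.7, 221.5], 0.92)]
side infuser [([348.7, 176.4], 0.58)]
side lid [([260.1, 350.1], 0.94), ([314.1, 267.2], 0.78), ([371.6, 157.1], 0.68)]
top carafe_mouth []
top lid_knob [([196.4, 206.0], 0.96), ([250.3, 226.0], 0.84)]
top infuser_grip [([423.5, 228.7], 0.77)]
top stand [([415.1, 223.7], 0.55)]
top coaster [([346.1, 207.7], 0.6)]
top carafe [([259.0, 228.4], 0.58), ([339.7, 157.3], 0.51)]
top glass [([382.1, 162.2], 0.75), ([250.0, 223.6], 0.57)]
top spice_jar [([293.0, 162.0], 0.88), ([422.7, 207.1], 0.21)]
top mug [([339.0, 158.4], 0.6)]
top infuser []
top lid [([198.7, 211.0], 0.64), ([249.9, 226.4], 0.61)]
```

```bash
python3 - <<'E'
import cv2
a=cv2.imread('pics/side0.png');b=cv2.imread('pics/top0.png')
a=cv2.resize(a[120:370,180:480],(0,0),fx=2.4,fy=2.4);cv2.imwrite('pics/side0c.png',a)
b=cv2.resize(b[100:300,150:500],(0,0),fx=2.2,fy=2.2);cv2.imwrite('pics/top0c.png',b)
E
python3 - <<'E'
from h import *
cs,ct=calibration('side'),calibration('top')
for n,a,b in [('lid_knob',(315.6,248.8),(250.3,226)),('turq?',(260.9,330.8),(196.4,206)),('grip',(372.9,157.6),(423.5,228.7)),('stand',(365.6,194.3),(415.1,223.7)),('coasterA',(327.7,231),(346.1,207.7)),('coasterB',(346.4,179.1),(346.1,207.7)),('carafe',(312.7,296.2),(259,228.4)),('glass',(302.1,200.7),(382.1,162.2)),('jar',(263.3,249.3),(293,162)),('mug',(279.7,221.5),(339,158.4))]:
    x,e=tri([ray(cs,a),ray(ct,b)]);print(n,x.round(4),np.round(e,4))
print('cam',ray(cs,(320,200)),ray(ct,(320,200)))
E
```

```text
lid_knob [0.4025 0.2261 0.1505] [0.0018 0.0018]
turq? [0.4577 0.391  0.0466] [0.007 0.007]
grip [ 0.3986 -0.222   0.1501] [0.001 0.001]
stand [ 0.4145 -0.227   0.0071] [0.0055 0.0055]
coasterA [ 0.4665 -0.029  -0.0175] [0.0004 0.0004]
coasterB [ 0.4348 -0.0241  0.1788] [0.0163 0.0163]
carafe [ 0.4057  0.2241 -0.0072] [0.0012 0.0012]
glass [ 0.6002 -0.1353 -0.013 ] [0.0015 0.0015]
jar [ 0.5987  0.1271 -0.0076] [0.0014 0.0014]
mug [ 0.6139 -0.007  -0.0125] [0.0017 0.0017]
cam (array([0.18148449, 0.76476632, 0.68844958]), array([ 0.29885748, -0.76130571, -0.575411  ])) (array([0.34306792, 0.03750347, 1.48123938]), array([ 0.09700092,  0.00678129, -0.99526119]))
```

View pics/side0c.png

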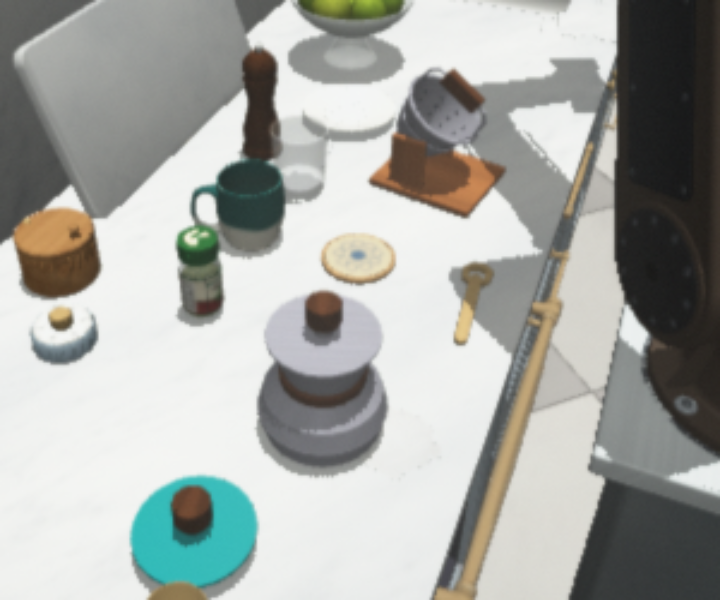

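View pics/top0c.png

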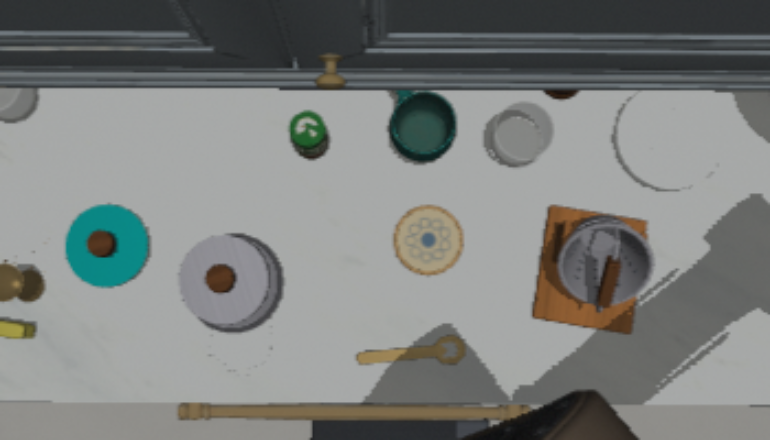

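The side view shows the steel carafe with its lid (knob at 316,249), a turquoise look-alike lid (261,331), the coaster (329,227) and the infuser in its stand (grip at 373,158). The top view agrees: knob 250,226; coaster 344,209; grip bar 426,229, with its long axis roughly in the lean plane. I'll move to above the knob.

```bash
A='{"delta_pos":[0.48,0.954,0.1],"dr":[0,0,0]}'; 
python3 -m handwheel '[{"delta_pos":[0.6,0.95,0.1],"dr":[0,0,0]},{"delta_pos":[0.6,0.95,0.1],"dr":[0,0,0]},{"delta_pos":[0.6,0.95,0.1],"dr":[0,0,0]},{"delta_pos":[0.6,0.95,0.1],"dr":[0,0,0]},{"delta_pos":[0.6,0.95,0.1],"dr":[0,0,0]},{"delta_pos":[0.6,0.95,0.1],"dr":[0,0,0]},{"delta_pos":[0.6,0.95,0],"dr":[0,0,0]},{"delta_pos":[0.6,0.95,0],"dr":[0,0,0]},{"delta_pos":[0.6,0.95,0],"dr":[0,0,0]},{"delta_pos":[0.6,0.95,0],"dr":[0,0,0]}]' -1 20
python3 -m handwheel '[{"delta_pos":[0.2,1,0],"dr":[0,0,0]},{"delta_pos":[0,1,0],"dr":[0,0,0]},{"delta_pos":[0,1,0],"dr":[0,0,0]},{"delta_pos":[0,1,0],"dr":[0,0,0]},{"delta_pos":[0,1,0],"dr":[0,0,0]},{"delta_pos":[0,1,0],"dr":[0,0,0]},{"delta_pos":[0,1,0],"dr":[0,0,0]},{"delta_pos":[-0.1,1,0],"dr":[0,0,0]},{"delta_pos":[-0.1,1,0],"dr":[0,0,0]},{"delta_pos":[-0.1,1,0],"dr":[0,0,0]}]'
python3 -m handwheel '[{"delta_pos":[-0.2,1,0],"dr":[0,0,0]},{"delta_pos":[-0.2,1,0],"dr":[0,0,0]},{"delta_pos":[-0.2,1,0],"dr":[0,0,0]},{"delta_pos":[-0.2,1,0],"dr":[0,0,0]},{"delta_pos":[-0.2,1,0],"dr":[0,0,0]},{"delta_pos":[-0.2,1,0],"dr":[0,0,0]},{"delta_pos":[-0.2,1,0],"dr":[0,0,0]},{"delta_pos":[-0.1,0.8,0],"dr":[0,0,0]},{"delta_pos":[0,0,0],"dr":[0,0,0]},{"delta_pos":[0,0,0],"dr":[0,0,0]}]'
python3 - <<'E'
from h import *
s=get_state();print(s['eef_pos'],s['ee_rot'],s['q'],s['force'])
cs,ct,cw=calibration('side'),calibration('top'),calibration('wrist')
im=grab_frame('wrist');cv2.imwrite('pics/w1.png',im[:,:,::-1])
for q in ['lid_knob','lid','carafe']:
    r=mark_of('wrist',q)[:2];print(q,r, [atz(cw,k['location'],.145) for k in r])
for a,c in [((329.2,227),cs),((344.5,209),ct)]: print('coaster',atz(c,a,.008))
print('knob',atz(cs,(315.6,248.8),.145),atz(ct,(250.3,226),.145))
E
```

```text
t: 2.2
eef_pos: [0.4433, -0.3355, 0.2638]
ee_rot: [-3.141, 0.0, -2.742]
force: [0.5, 0.1, 0.1]
width: 0.0875
gripper_force: 0.0
t: 3.2
eef_pos: [0.4394, -0.0356, 0.2638]
ee_rot: [-3.142, 0.001, -2.742]
force: [0.6, 0.9, -0.2]
width: 0.0877
gripper_force: 0.0
t: 4.2
eef_pos: [0.3945, 0.1975, 0.2636]
ee_rot: [-3.142, -0.0, -2.74]
force: [-0.6, 0.0, -0.1]
width: 0.0876
gripper_force: 0.0
[0.39448678 0.19751812 0.26355861] [-3.14152862e+00 -1.67581489e-04 -2.74044646e+00] [ 9.13941940e-01 -5.17457474e-02 -4.43459848e-01 -2.85809798e-05
 -1.17925967e+00 -2.08358116e+00] [-0.60306452  0.03991554 -0.07428995]
lid_knob [{'location': [356.6, 230.8], 'conf': 0.84}] [array([0.40635708, 0.23012133, 0.145     ])]
lid [{'location': [350.7, 207.3], 'conf': 0.66}, {'location': [449.1, 264.8], 'conf': 0.63}] [array([0.39014561, 0.21761465, 0.145     ]), array([0.40396639, 0.31304876, 0.145     ])]
carafe [] []
coaster [ 0.45830256 -0.01907895  0.008     ]
coaster [ 0.46101098 -0.02312442  0.008     ]
knob [0.40293478 0.22017287 0.145     ] [0.40441579 0.22744205 0.145     ]
```

View pics/w1.png

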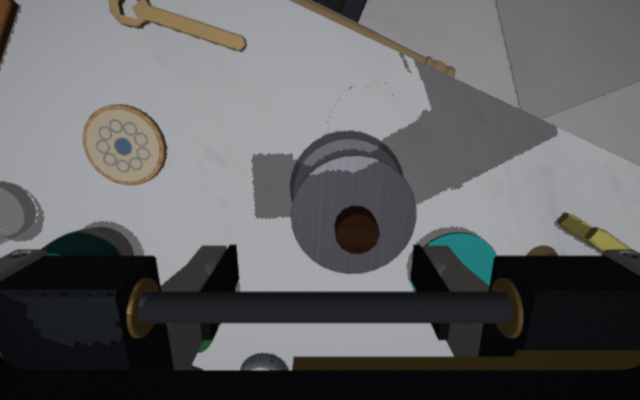

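The wrist view shows the knob at (357,231), the coaster at (123,146) and the turquoise lid to the right at (455,260). I'll combine the rays next.

```bash
python3 - <<'E'
from h import *
cs,ct,cw=calibration('side'),calibration('top'),calibration('wrist')
print('knob',tri([ray(cs,(315.6,248.8)),ray(ct,(250.3,226)),ray(cw,(356.6,230.8))]))
print('knob st',tri([ray(cw,(356.6,230.8)),ray(ct,(250.3,226))]),tri([ray(cw,(356.6,230.8)),ray(cs,(315.6,248.8))]))
print('coaster',atz(cw,(123.5,145.5),.008),tri([ray(cs,(329.2,227)),ray(ct,(344.5,209)),ray(cw,(123.5,145.5))]))
E
```

```text
knob (array([0.40294574, 0.22670398, 0.15176283]), [0.002616416245317613, 0.0011806617048553724, 0.0016047939279868512])
knob st (array([0.40386928, 0.22653634, 0.1539888 ]), [0.00039262443428214773, 0.0003926244342821349]) (array([0.40211953, 0.22703093, 0.15241922]), [0.00204982980274372, 0.002049829802743755])
coaster [ 0.46125444 -0.0235122   0.008     ] (array([ 0.46110088, -0.02384909,  0.00480657]), [0.0014283006705400393, 0.0006158735565346695, 0.0015194523936089201])
```

```bash
python3 -m handwheel '[{"delta_pos":[0.15,0.5,0],"dr":[0,0,0]},{"delta_pos":[0.15,0.47,0],"dr":[0,0,0]},{"delta_pos":[0,0,-0.7],"dr":[0,0,0]},{"delta_pos":[0,0,-0.7],"dr":[0,0,0]},{"delta_pos":[0,0,-0.4],"dr":[0,0,0]},{"delta_pos":[0,0,0],"dr":[0,0,0]},{"delta_pos":[0,0,0],"dr":[0,0,0]}]'
python3 - <<'E'
from h import *
cw=calibration('wrist');im=grab_frame('wrist');cv2.imwrite('pics/w2.png',im[:,:,::-1])
for q in ['lid_knob']:
    r=mark_of('wrist',q)[:2];print(q,r, [atz(cw,k['location'],.148) for k in r])
print(proj(cw,get_state()['eef_pos']))
im=grab_frame('side');r=mark_of('side','lid_knob');print(r)
cv2.imwrite('pics/s2.png',cv2.resize(im[180:330,220:420,::-1],(0,0),fx=3,fy=3))
E
```

```text
t: 5.1
eef_pos: [0.4042, 0.2267, 0.21]
ee_rot: [-3.141, 0.0, -2.742]
force: [-0.7, -0.0, 0.2]
width: 0.088
gripper_force: 0.0
lid_knob [{'location': [325.3, 230.4], 'conf': 0.57}] [array([0.40433617, 0.22702004, 0.148     ])]
[325.31820061 282.60435562]
[{'location': [263.0, 332.4], 'conf': 0.74}, {'location': [316.9, 246.5], 'conf': 0.61}]
```

View pics/s2.png

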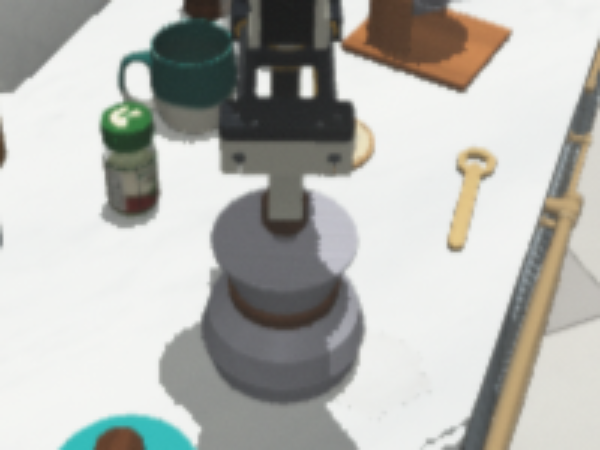

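The gripper hangs right over the knob (crop 285,215), and the wrist mark agrees within 1 mm. I'll descend, grip and lift.

```bash
python3 -m handwheel '[{"delta_pos":[0,0,-0.6],"dr":[0,0,0]},{"delta_pos":[0,0,-0.6],"dr":[0,0,0]},{"delta_pos":[0,0,-0.5],"dr":[0,0,0]},{"delta_pos":[0,0,-0.35],"dr":[0,0,0]},{"delta_pos":[0,0,0],"dr":[0,0,0]},{"delta_pos":[0,0,0],"dr":[0,0,0]}]'
python3 -m handwheel '[{"delta_pos":[0,0,0],"dr":[0,0,0]},{"delta_pos":[0,0,0],"dr":[0,0,0]},{"delta_pos":[0,0,0],"dr":[0,0,0]},{"delta_pos":[0,0,0],"dr":[0,0,0]},{"delta_pos":[0,0,0],"dr":[0,0,0]},{"delta_pos":[0,0,0],"dr":[0,0,0]},{"delta_pos":[0,0,0],"dr":[0,0,0]},{"delta_pos":[0,0,0],"dr":[0,0,0]}]' 1 20
```

```text
t: 5.9
eef_pos: [0.404, 0.2266, 0.1486]
ee_rot: [-3.142, 0.001, -2.742]
force: [0.6, 0.6, 0.6]
width: 0.0874
gripper_force: 0.0
t: 6.7
eef_pos: [0.4037, 0.2264, 0.1481]
ee_rot: [3.142, 0.0, -2.742]
force: [0.1, -0.0, 0.1]
width: 0.0336
gripper_force: 20.0
```

```bash
python3 -m handwheel '[{"delta_pos":[0,0,0.2],"dr":[0,0,0]},{"delta_pos":[0,0,0.3],"dr":[0,0,0]},{"delta_pos":[0,0,0.4],"dr":[0,0,0]},{"delta_pos":[0,0,0.5],"dr":[0,0,0]},{"delta_pos":[0,0,0.5],"dr":[0,0,0]},{"delta_pos":[0,0,0.4],"dr":[0,0,0]},{"delta_pos":[0,0,0.2],"dr":[0,0,0]},{"delta_pos":[0,0,0],"dr":[0,0,0]}]' - 25
python3 -m handwheel '[{"delta_pos":[0.1,-0.4,0],"dr":[0,0,0]},{"delta_pos":[0.2,-0.9,0],"dr":[0,0,0]},{"delta_pos":[0.21,-0.95,0],"dr":[0,0,0]},{"delta_pos":[0.22,-0.95,0],"dr":[0,0,0]},{"delta_pos":[0.22,-0.95,0],"dr":[0,0,0]},{"delta_pos":[0.22,-0.95,0],"dr":[0,0,0]},{"delta_pos":[0.22,-0.95,0],"dr":[0,0,0]},{"delta_pos":[0.22,-0.95,-0.3],"dr":[0,0,0]},{"delta_pos":[0.2,-0.9,-0.5],"dr":[0,0,0]},{"delta_pos":[0.1,-0.43,-0.5],"dr":[0,0,0]}]'
python3 -m handwheel '[{"delta_pos":[0,0,-0.7],"dr":[0,0,0]},{"delta_pos":[0,0,-0.7],"dr":[0,0,0]},{"delta_pos":[0,0,0],"dr":[0,0,0]},{"delta_pos":[0,0,0],"dr":[0,0,0]}]'
python3 - <<'E'
from h import *
cw,cs=calibration('wrist'),calibration('side');im=grab_frame('wrist')
for c in ['wrist','side']:
  im=grab_frame(c)
  print(c,[(k['location'],k['conf'],atz(calibration(c),k['location'],.008)) for k in mark_of(c,'coaster')[:2]],mark_of(c,'lid')[:3])
  cv2.imwrite(f'pics/{c}3.png',im[:,:,::-1])
E
```

```text
t: 7.5
eef_pos: [0.404, 0.2267, 0.224]
ee_rot: [3.141, 0.002, -2.742]
force: [-0.5, 0.0, -1.6]
width: 0.033
gripper_force: 25.0
t: 8.5
eef_pos: [0.4605, -0.026, 0.1829]
ee_rot: [3.142, -0.001, -2.743]
force: [-0.0, 1.4, -1.1]
width: 0.0336
gripper_force: 25.0
t: 8.9
eef_pos: [0.4606, -0.0241, 0.1419]
ee_rot: [-3.141, -0.002, -2.742]
force: [0.3, 0.1, -1.3]
width: 0.033
gripper_force: 25.0
wrist [] [{'location': [328.0, 241.7], 'conf': 0.9}]
side [([328.4, 227.9], 0.56, array([ 0.45896194, -0.01428099,  0.008     ])), ([374.9, 155.5], 0.45, array([ 0.45220043, -0.50269708,  0.008     ]))] [{'location': [260.3, 348.8], 'conf': 0.94}, {'location': [330.1, 203.6], 'conf': 0.81}]
```

View pics/wrist3.png

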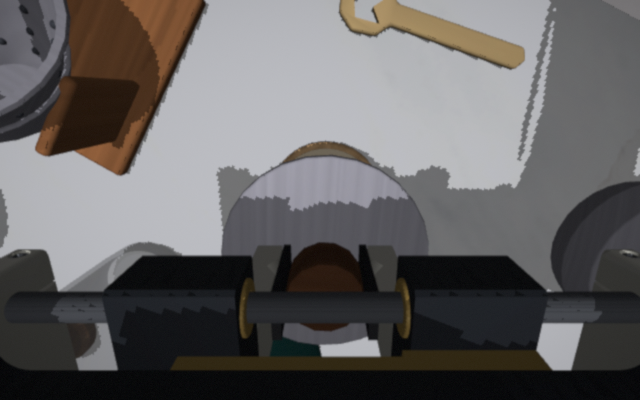

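The lid is held level in the jaws (knob 325,285) and the coaster's edge peeks out symmetrically behind it (325,148). I'll lower it and creep the last millimetres.

```bash
python3 -m handwheel '[{"delta_pos":[0,0,-0.5],"dr":[0,0,0]},{"delta_pos":[0,0,-0.6],"dr":[0,0,0]},{"delta_pos":[0,0,-0.6],"dr":[0,0,0]},{"delta_pos":[0,0,-0.4],"dr":[0,0,0]},{"delta_pos":[0,0,-0.3],"dr":[0,0,0]},{"delta_pos":[0,0,-0.1],"dr":[0,0,0]},{"delta_pos":[0,0,-0.1],"dr":[0,0,0]},{"delta_pos":[0,0,0],"dr":[0,0,0]},{"delta_pos":[0,0,0],"dr":[0,0,0]}]'
python3 -m handwheel '[{"delta_pos":[0,0,-0.04],"dr":[0,0,0]},{"delta_pos":[0,0,-0.03],"dr":[0,0,0]},{"delta_pos":[0,0,0],"dr":[0,0,0]},{"delta_pos":[0,0,0],"dr":[0,0,0]}]'
```

```text
t: 10.15
eef_pos: [0.4613, -0.0235, 0.0645]
ee_rot: [-3.141, 0.001, -2.742]
force: [1.5, 0.2, -0.8]
width: 0.0332
gripper_force: 25.0
t: 10.55
eef_pos: [0.461, -0.0236, 0.062]
ee_rot: [-3.142, 0.0, -2.742]
force: [0.7, 0.4, -1.3]
width: 0.0333
gripper_force: 25.0
```

```bash
python3 -m handwheel '[{"delta_pos":[0,0,-0.03],"dr":[0,0,0]},{"delta_pos":[0,0,-0.03],"dr":[0,0,0]},{"delta_pos":[0,0,0],"dr":[0,0,0]},{"delta_pos":[0,0,0],"dr":[0,0,0]}]'
python3 -m handwheel '[{"delta_pos":[0,0,-0.03],"dr":[0,0,0]},{"delta_pos":[0,0,0],"dr":[0,0,0]},{"delta_pos":[0,0,0],"dr":[0,0,0]}]'
```

```text
t: 10.95
eef_pos: [0.461, -0.0236, 0.0601]
ee_rot: [3.142, -0.0, -2.742]
force: [0.2, -0.3, -2.6]
width: 0.0332
gripper_force: 25.0
t: 11.25
eef_pos: [0.461, -0.0236, 0.0592]
ee_rot: [-3.142, -0.0, -2.742]
force: [0.3, -0.8, -1.3]
width: 0.0336
gripper_force: 25.0
```

```bash
python3 -m handwheel '[{"delta_pos":[0,0,-0.03],"dr":[0,0,0]},{"delta_pos":[0,0,0],"dr":[0,0,0]},{"delta_pos":[0,0,0],"dr":[0,0,0]}]'
python3 -m handwheel '[{"delta_pos":[0,0,-0.03],"dr":[0,0,0]},{"delta_pos":[0,0,0],"dr":[0,0,0]},{"delta_pos":[0,0,0],"dr":[0,0,0]}]'
python3 - <<'E'
from h import *
im=grab_frame('side');cv2.imwrite('pics/s4.png',cv2.resize(im[160:310,230:430,::-1],(0,0),fx=4,fy=4))
E
```

```text
t: 11.55
eef_pos: [0.461, -0.0236, 0.0583]
ee_rot: [-3.142, -0.0, -2.742]
force: [-0.5, -0.3, -1.2]
width: 0.033
gripper_force: 25.0
t: 11.85
eef_pos: [0.461, -0.0236, 0.0574]
ee_rot: [3.142, -0.0, -2.742]
force: [-0.3, -0.5, -0.8]
width: 0.0336
gripper_force: 25.0
```

View pics/s4.png

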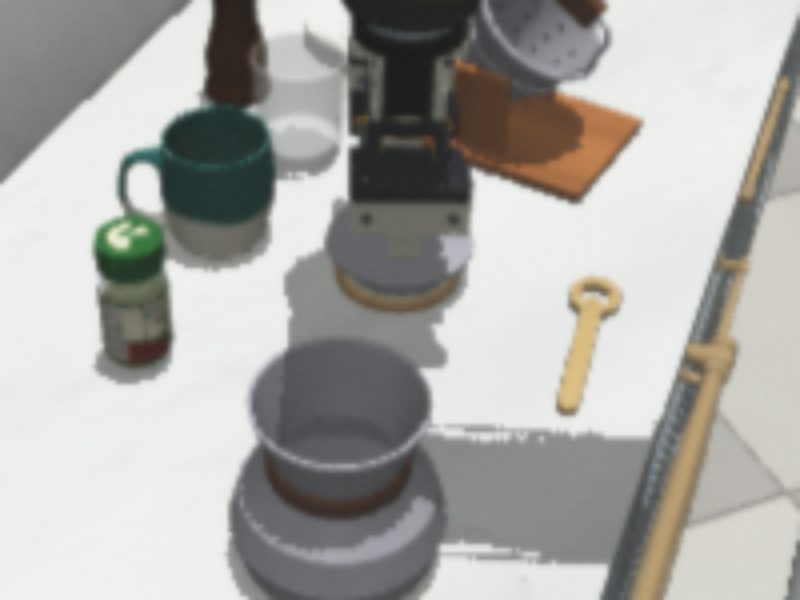

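The lid is just above the coaster with no contact yet. The knob probably sat a little higher in the jaws than assumed, so I'll keep creeping.

```bash
python3 -m handwheel '[{"delta_pos":[0,0,-0.03],"dr":[0,0,0]},{"delta_pos":[0,0,0],"dr":[0,0,0]},{"delta_pos":[0,0,0],"dr":[0,0,0]}]' | sed -n '2p;4p'
python3 -m handwheel '[{"delta_pos":[0,0,-0.03],"dr":[0,0,0]},{"delta_pos":[0,0,0],"dr":[0,0,0]},{"delta_pos":[0,0,0],"dr":[0,0,0]}]' | sed -n '2p;4p'
python3 -m handwheel '[{"delta_pos":[0,0,-0.02],"dr":[0,0,0]},{"delta_pos":[0,0,0],"dr":[0,0,0]},{"delta_pos":[0,0,0],"dr":[0,0,0]}]' | sed -n '2p;4p'
```

```text
eef_pos: [0.461, -0.0236, 0.0565]
force: [0.1, -0.1, -2.1]
eef_pos: [0.4611, -0.0235, 0.056]
force: [-2.7, 0.5, 5.8]
eef_pos: [0.4611, -0.0235, 0.056]
force: [-5.5, 1.4, 14.1]
```

Contact came at TCP z 0.056. I'll relieve the pressure, release and rise.

```bash
python3 -m handwheel '[{"delta_pos":[0,0,0.025],"dr":[0,0,0]},{"delta_pos":[0,0,0],"dr":[0,0,0]}]' | sed -n '2p;4p'
python3 -m handwheel '[{"delta_pos":[0,0,0],"dr":[0,0,0]},{"delta_pos":[0,0,0],"dr":[0,0,0]},{"delta_pos":[0,0,0],"dr":[0,0,0]},{"delta_pos":[0,0,0],"dr":[0,0,0]},{"delta_pos":[0,0,0],"dr":[0,0,0]},{"delta_pos":[0,0,0],"dr":[0,0,0]}]' -1
python3 -m handwheel '[{"delta_pos":[0,0,0.4],"dr":[0,0,0]},{"delta_pos":[0,0,0.8],"dr":[0,0,0]},{"delta_pos":[0,0,1],"dr":[0,0,0]},{"delta_pos":[0,0,1],"dr":[0,0,0]},{"delta_pos":[-0.3,-0.3,1],"dr":[0,0,0]},{"delta_pos":[-0.4,-0.5,1],"dr":[0,0,0]},{"delta_pos":[-0.4,-0.5,1],"dr":[0,0,0]},{"delta_pos":[-0.4,-0.5,0.5],"dr":[0,0,0]},{"delta_pos":[0,0,0],"dr":[0,0,0]},{"delta_pos":[0,0,0],"dr":[0,0,0]}]'
python3 - <<'E'
from h import *
s=get_state();print(s['eef_pos'],s['q'])
for c in ['wrist','side','top']:
  im=grab_frame(c);cal=calibration(c);cv2.imwrite(f'pics/{c}5.png',im[:,:,::-1])
  for q in ['infuser_grip','infuser','stand','carafe_mouth','lid_knob','lid']: print(c,q,[(np.round(k['location'],1).tolist(),round(k['conf'],2)) for k in mark_of(c,q)[:3]])
E
cat >> h.py <<'E'
E
```

```text
eef_pos: [0.4612, -0.0235, 0.056]
force: [-1.8, 0.9, 4.7]
t: 13.6
eef_pos: [0.461, -0.0236, 0.0558]
ee_rot: [-3.142, -0.0, -2.742]
force: [-0.3, 0.1, 0.4]
width: 0.0759
gripper_force: 0.0
t: 14.6
eef_pos: [0.4159, -0.0776, 0.2568]
ee_rot: [3.141, 0.001, -2.743]
force: [-0.2, 0.2, -0.7]
width: 0.0875
gripper_force: 0.0
[ 0.41590317 -0.07759008  0.2568279 ] [ 2.85785798e-01 -8.22192288e-02 -4.86688165e-01 -3.30572580e-04
 -1.16521252e+00 -1.45752894e+00]
wrist infuser_grip [([128.8, 106.7], 0.88), ([352.0, 218.5], 0.21)]
wrist infuser [([159.4, 154.7], 0.6)]
wrist stand []
wrist carafe_mouth [([412.9, 340.0], 0.34)]
wrist lid_knob [([357.1, 235.5], 0.55)]
wrist lid [([353.3, 218.1], 0.84)]
side infuser_grip [([372.9, 156.6], 0.92)]
side infuser [([347.3, 179.1], 0.73)]
side stand [([365.6, 195.1], 0.83)]
side carafe_mouth [([314.6, 258.0], 0.89)]
side lid_knob [([331.2, 212.5], 0.88), ([262.9, 334.9], 0.78)]
side lid [([258.8, 346.7], 0.62), ([330.5, 230.1], 0.57)]
top infuser_grip []
top infuser [([423.3, 203.7], 0.7)]
top stand [([414.6, 221.4], 0.87)]
top carafe_mouth [([249.0, 231.2], 0.79)]
top lid_knob [([193.8, 207.9], 0.77)]
top lid [([200.9, 212.9], 0.72)]
```

View pics/wrist5.png

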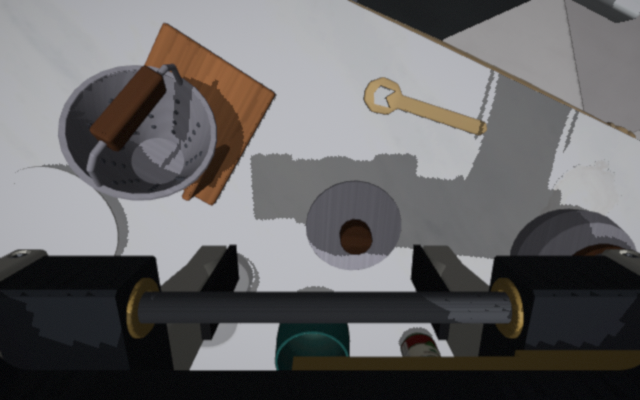

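The wrist view shows the lid standing squarely on the coaster (knob 355,236). The infuser's grip bar runs from about (103,134) to (155,76). I'll work out the bar's pose and the carafe mouth.

```bash
python3 - <<'E'
from h import *
from scipy.optimize import least_squares
cs,ct,cw=calibration('side'),calibration('top'),calibration('wrist')
# infuser: unknown grip c, lean dir az (stand yaw), tilt, psi
C={'s':cs,'t':ct,'w':cw}
def frame(p):
    yaw,tilt,psi=p[3:6]
    Z=np.array([-np.sin(tilt)*np.cos(yaw),-np.sin(tilt)*np.sin(yaw),np.cos(tilt)])
    X0=np.array([np.cos(tilt)*np.cos(yaw),np.cos(tilt)*np.sin(yaw),np.sin(tilt)]);Y0=np.cross(Z,X0)
    X=np.cos(psi)*X0+np.sin(psi)*Y0
    return X,np.cross(Z,X),Z
obs=[('s','g',(372.9,157)),('t','g',(424.5,228.7)),('w','g',(129.3,106.5)),('w','o',(159.4,154.7)),('s','o',(348,178)),('t','o',(423.3,203.7)),
('w','+',(103,134)),('w','-',(155,76)),('t','-',(422.7,240.9)),('t','+',(430.9,217.3))]
def res(p):
    X,Y,Z=frame(p);r=[]
    for c,k,uv in obs:
        P=p[:3]+{'g':0*Z,'o':-.122*Z,'+':.03*X,'-':-.03*X}[k]
        r+=list((proj(C[c],P)-uv)/(2 if k!='g' else 1))
    return np.array(r+[(p[4]-np.radians(35))/np.radians(2)])
b=least_squares(res,[.4,-.22,.15,-.15,.6,0],loss='soft_l1')
p=b.x;print('grip',p[:3].round(4),'deg',np.degrees(p[3:]).round(1));print(res(p).round(1))
X,Y,Z=frame(p);print('X',X.round(3),'Y',Y.round(3),'Z',Z.round(3),'origin',(p[:3]-.122*Z).round(3))
print('mouth',tri([ray(cs,(314.6,258)),ray(ct,(249,231.2))]),atz(cs,(314.6,258),.12),atz(ct,(249,231.2),.12))
print('lid knob',atz(cs,(331.2,212.5),.058),atz(cw,(357.1,235.5),.058))
E
```

```text
grip [ 0.4015 -0.2306  0.1467] deg [-9.4 32.7 -0.8]
[-0.6  0.1  2.1 -0.7  0.5 -0.7 -0.6  1.9  1.6  0.6 -0.3  1.4 -0.8  2.8
  0.6 -0.7  0.6 -1.6 -0.7  0.4 -1.2]
X [ 0.828 -0.152  0.54 ] Y [0.175 0.984 0.008] Z [-0.533  0.088  0.842] origin [ 0.466 -0.241  0.044]
mouth (array([0.39516289, 0.2336947 , 0.13182042]), [0.003974449594078018, 0.003974449594077969]) [0.40367445 0.22336047 0.12      ] [0.3918053  0.23413696 0.12      ]
lid knob [ 0.45612732 -0.02472015  0.058     ] [ 0.45979303 -0.0220666   0.058     ]
```

```bash
python3 -m handwheel '[{"delta_pos":[-0.2,-0.6,0],"dr":[0,0,-8.25]},{"delta_pos":[-0.2,-0.6,0],"dr":[0,0,-8.25]},{"delta_pos":[-0.2,-0.6,0],"dr":[0,0,-8.25]},{"delta_pos":[-0.2,-0.6,0],"dr":[0,0,-8.25]},{"delta_pos":[-0.35,-0.6,0],"dr":[-1.49,-8.36,0]},{"delta_pos":[-0.35,-0.6,0],"dr":[-1.49,-8.36,0]},{"delta_pos":[-0.4,-0.6,0],"dr":[-1.49,-8.36,0]},{"delta_pos":[-0.43,-0.6,0],"dr":[-1.49,-8.36,0]},{"delta_pos":[0,0,-0.2],"dr":[0,0,0]},{"delta_pos":[0,0,-0.2],"dr":[0,0,0]}]'
python3 -m handwheel '[{"delta_pos":[0,0,0],"dr":[0,0,0]},{"delta_pos":[0,0,0],"dr":[0,0,0]}]'
python3 - <<'E'
from h import *
from scipy.spatial.transform import Rotation as Ro
s=get_state();R=Ro.from_euler('xyz',s['ee_rot']).as_matrix();print(s['eef_pos'],s['q'].round(3));print('y',R[:,1].round(3),'z',R[:,2].round(3))
cw,cs=calibration('wrist'),calibration('side')
im=grab_frame('wrist');cv2.imwrite('pics/w6.png',im[:,:,::-1]);m=mark_of('wrist','infuser_grip');print(m)
o=mark_of('wrist','infuser');print(o)
im=grab_frame('side');ms=mark_of('side','infuser_grip');print(ms)
print(tri([ray(cw,m[0]['location']),ray(cs,ms[0]['location'])]))
print('exp',proj(cw,(.4015,-.2306,.1467)))
E
```

```text
t: 16.65
eef_pos: [0.345, -0.222, 0.2451]
ee_rot: [3.141, 0.595, 2.964]
force: [1.1, 0.1, 1.3]
width: 0.0873
gripper_force: 0.0
t: 16.85
eef_pos: [0.3473, -0.2214, 0.2453]
ee_rot: [-3.141, 0.592, 2.966]
force: [-0.3, 0.8, -0.2]
width: 0.0877
gripper_force: 0.0
[ 0.34732846 -0.22140582  0.24533959] [ 0.006 -0.477 -0.987  0.219 -0.486 -1.916]
y [ 0.175  0.985 -0.   ] z [ 0.549 -0.098 -0.83 ]
[{'location': [325.9, 193.0], 'conf': 0.79}]
[{'location': [328.6, 157.7], 'conf': 0.96}]
[{'location': [371.8, 154.4], 'conf': 0.74}]
(array([ 0.40201251, -0.23105799,  0.15179893]), [0.004075441463683917, 0.00407544146368385])
exp [325.48761165 192.65594116]
```

View pics/w6.png

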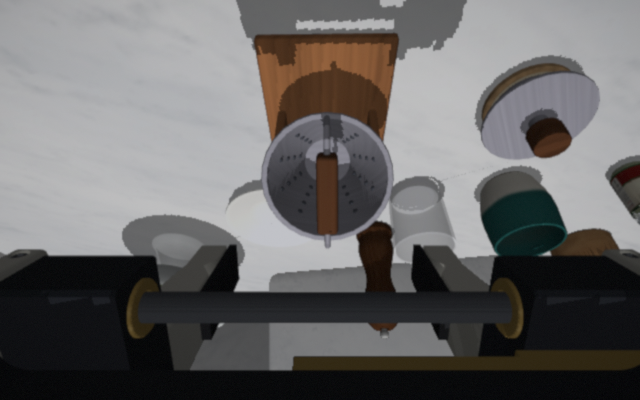

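The bar shows end-on and upright at (327,193), centred between the jaws, 0.5 px from the prediction. I'll go in along the axis and grip.

```bash
python3 -m handwheel '[{"delta_pos":[0,0,-0.4],"dr":[0,0,0]},{"delta_pos":[0.35,-0.06,-0.54],"dr":[0,0,0]},{"delta_pos":[0.35,-0.06,-0.54],"dr":[0,0,0]},{"delta_pos":[0.35,-0.06,-0.54],"dr":[0,0,0]},{"delta_pos":[0.35,-0.06,-0.54],"dr":[0,0,0]},{"delta_pos":[0.25,-0.04,-0.4],"dr":[0,0,0]},{"delta_pos":[0.16,-0.03,-0.25],"dr":[0,0,0]},{"delta_pos":[0,0,0],"dr":[0,0,0]},{"delta_pos":[0,0,0],"dr":[0,0,0]}]'
python3 -m handwheel '[{"delta_pos":[0,0,0],"dr":[0,0,0]},{"delta_pos":[0,0,0],"dr":[0,0,0]},{"delta_pos":[0,0,0],"dr":[0,0,0]},{"delta_pos":[0,0,0],"dr":[0,0,0]},{"delta_pos":[0,0,0],"dr":[0,0,0]},{"delta_pos":[0,0,0],"dr":[0,0,0]},{"delta_pos":[0,0,0],"dr":[0,0,0]},{"delta_pos":[0,0,0],"dr":[0,0,0]},{"delta_pos":[0,0,0],"dr":[0,0,0]},{"delta_pos":[0,0,0],"dr":[0,0,0]}]' 1 30
```

```text
t: 18.0
eef_pos: [0.4019, -0.2427, 0.155]
ee_rot: [3.122, 0.583, 2.966]
force: [0.5, -0.0, -0.1]
width: 0.088
gripper_force: 0.0
t: 19.0
eef_pos: [0.4032, -0.242, 0.1561]
ee_rot: [3.121, 0.587, 2.967]
force: [-6.5, 22.4, 13.5]
width: 0.0184
gripper_force: 30.0
```

```bash
python3 - <<'E'
from h import *
from scipy.spatial.transform import Rotation as Ro
s=get_state();R=Ro.from_euler('xyz',s['ee_rot']).as_matrix();print(s['eef_pos'],s['q'].round(4),s['force'],s['moment'],s['width']);print('y',R[:,1].round(3),'z',R[:,2].round(3))
E
```

```text
[ 0.40315858 -0.24200259  0.15605885] [-0.112  -0.1473 -1.0154  0.1201 -0.1165 -1.7423] [-6.50676017 22.3726772  13.47866707] [7.23228423 1.09284809 4.58573741] 0.01835478924924132
y [0.162 0.987 0.017] z [ 0.549 -0.076 -0.832]
```

The 34° tilt puts joint 3 at its limit and joint 5 near singular, so the TCP ended 11 mm off in y. I'll open, reduce the tilt by 16° in place (about the pinch axis, clear of the bar), and re-measure.

```bash
python3 -m handwheel '[{"delta_pos":[0,0,0],"dr":[0,0,0]},{"delta_pos":[0,0,0],"dr":[0,0,0]},{"delta_pos":[0,0,0],"dr":[0,0,0]},{"delta_pos":[0,0,0],"dr":[0,0,0]},{"delta_pos":[0,0,0],"dr":[0,0,0]},{"delta_pos":[0,0,0],"dr":[0,0,0]},{"delta_pos":[0,0,0],"dr":[0,0,0]},{"delta_pos":[0,0,0],"dr":[0,0,0]}]' -1
python3 -m handwheel '[{"delta_pos":[-0.3,0.15,0.5],"dr":[0.7,4,0]},{"delta_pos":[-0.3,0.1,0.5],"dr":[0.7,4,0]},{"delta_pos":[-0.2,0.1,0.5],"dr":[0.7,4,0]},{"delta_pos":[-0.1,0,0.5],"dr":[0.7,4,0]},{"delta_pos":[0,0,0],"dr":[0,0,0]},{"delta_pos":[0,0,0],"dr":[0,0,0]}]' 
python3 - <<'E'
from h import *
from scipy.spatial.transform import Rotation as Ro
s=get_state();R=Ro.from_euler('xyz',s['ee_rot']).as_matrix();print(s['eef_pos'],s['q'].round(3));print('y',R[:,1].round(3),'z',R[:,2].round(3))
cw,cs=calibration('wrist'),calibration('side')
im=grab_frame('wrist');cv2.imwrite('pics/w7.png',im[:,:,::-1]);m=mark_of('wrist','infuser_grip');print(m)
im=grab_frame('side');ms=mark_of('side','infuser_grip');print(ms,mark_of('side','infuser'))
if m:print([atz(cw,m[0]['location'],z) for z in (.147,.15)]);print(tri([ray(cw,m[0]['location']),ray(cs,(372.9,157))]))
print('exp',proj(cw,(.4015,-.2306,.1467)))
E
```

```text
t: 19.8
eef_pos: [0.4019, -0.2428, 0.155]
ee_rot: [3.121, 0.584, 2.965]
force: [0.5, -1.4, 0.0]
width: 0.0766
gripper_force: 0.0
t: 20.4
eef_pos: [0.3753, -0.2322, 0.2149]
ee_rot: [3.122, 0.301, 2.965]
force: [-0.4, 0.2, -0.9]
width: 0.0875
gripper_force: 0.0
[ 0.37526182 -0.23219674  0.2149419 ] [-0.103 -0.185 -0.712  0.003 -0.742 -1.643]
y [0.169 0.985 0.019] z [ 0.296 -0.033 -0.955]
[{'location': [324.2, 234.0], 'conf': 0.9}]
[{'location': [372.1, 155.5], 'conf': 0.67}] [{'location': [346.7, 180.9], 'conf': 0.94}, {'location': [313.7, 259.7], 'conf': 0.25}]
[array([ 0.4043035 , -0.23642594,  0.147     ]), array([ 0.40180507, -0.23605167,  0.15      ])]
(array([ 0.40235503, -0.23598196,  0.14621143]), [0.0020377813167144327, 0.0020377813167145585])
exp [332.20296451 229.22983315]
```

View pics/w7.png

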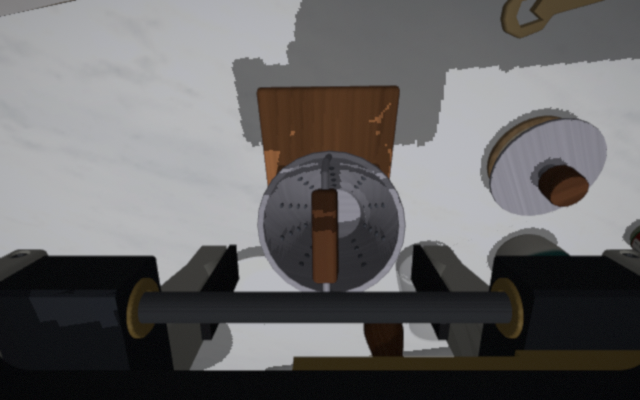

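The bar (324,234) moved about 5 mm in −y, and the infuser still hangs in the ring. The re-measured grip is (0.4025, −0.236, 0.149). I'll go in at 18° tilt.

```bash
python3 -m handwheel '[{"delta_pos":[0.2,-0.03,-0.5],"dr":[0,0,0]},{"delta_pos":[0.2,-0.03,-0.5],"dr":[0,0,0]},{"delta_pos":[0.2,-0.03,-0.5],"dr":[0,0,0]},{"delta_pos":[0.2,-0.03,-0.4],"dr":[0,0,0]},{"delta_pos":[0.1,0,-0.3],"dr":[0,0,0]},{"delta_pos":[0,0,0],"dr":[0,0,0]},{"delta_pos":[0,0,0],"dr":[0,0,0]}]'
python3 - <<'E'
from h import *
s=get_state();print(s['q'].round(3));im=grab_frame('wrist');cw=calibration('wrist');m=mark_of('wrist','infuser_grip');print(m,[atz(cw,k['location'],.15) for k in m])
E
```

```text
t: 21.35
eef_pos: [0.4017, -0.2358, 0.149]
ee_rot: [3.122, 0.3, 2.966]
force: [-0.0, -0.6, 0.7]
width: 0.0879
gripper_force: 0.0
[-0.105 -0.048 -0.775  0.003 -0.543 -1.641]
[{'location': [324.6, 280.9], 'conf': 0.84}, {'location': [340.0, 234.1], 'conf': 0.55}] [array([ 0.40107806, -0.23600002,  0.15      ]), array([ 0.37516782, -0.2252358 ,  0.15      ])]
```

```bash
python3 -m handwheel '[{"delta_pos":[0,0,0],"dr":[0,0,0]},{"delta_pos":[0,0,0],"dr":[0,0,0]},{"delta_pos":[0,0,0],"dr":[0,0,0]},{"delta_pos":[0,0,0],"dr":[0,0,0]},{"delta_pos":[0,0,0],"dr":[0,0,0]},{"delta_pos":[0,0,0],"dr":[0,0,0]},{"delta_pos":[0,0,0],"dr":[0,0,0]},{"delta_pos":[0,0,0],"dr":[0,0,0]},{"delta_pos":[0,0,0],"dr":[0,0,0]}]' 1 30
```

```text
t: 22.35
eef_pos: [0.4019, -0.2358, 0.149]
ee_rot: [3.122, 0.3, 2.966]
force: [0.2, 0.5, 0.1]
width: 0.021
gripper_force: 0.0
```

```bash
python3 -m handwheel '[{"delta_pos":[0,0,0],"dr":[0,0,0]},{"delta_pos":[0,0,0],"dr":[0,0,0]},{"delta_pos":[0,0,0],"dr":[0,0,0]}]' 1 40
python3 -m handwheel '[{"delta_pos":[-0.05,0.01,0.08],"dr":[0,0,0]},{"delta_pos":[-0.08,0.013,0.12],"dr":[0,0,0]},{"delta_pos":[0,0,0],"dr":[0,0,0]}]'
```

```text
t: 22.65
eef_pos: [0.4023, -0.2351, 0.1488]
ee_rot: [3.121, 0.301, 2.966]
force: [2.0, 6.9, -2.3]
width: 0.0164
gripper_force: 40.0
t: 22.95
eef_pos: [0.3979, -0.2349, 0.1553]
ee_rot: [3.122, 0.301, 2.966]
force: [-0.8, 5.3, 2.2]
width: 0.0161
gripper_force: 40.0
```

Firmly held (16 mm) with low forces. Now I'll pull it out along the axis.

```bash
python3 -m handwheel '[{"delta_pos":[-0.16,0.026,0.25],"dr":[0,0,0]},{"delta_pos":[-0.16,0.026,0.25],"dr":[0,0,0]},{"delta_pos":[-0.16,0.026,0.25],"dr":[0,0,0]},{"delta_pos":[0,0,0],"dr":[0,0,0]}]'
python3 -m handwheel '[{"delta_pos":[-0.16,0.026,0.25],"dr":[0,0,0]},{"delta_pos":[-0.16,0.026,0.25],"dr":[0,0,0]},{"delta_pos":[-0.16,0.026,0.25],"dr":[0,0,0]},{"delta_pos":[-0.16,0.026,0.25],"dr":[0,0,0]},{"delta_pos":[-0.16,0.026,0.25],"dr":[0,0,0]},{"delta_pos":[0,0,0],"dr":[0,0,0]},{"delta_pos":[0,0,0],"dr":[0,0,0]}]'
python3 - <<'E'
from h import *
s=get_state();print(s['q'].round(3))
E
```

```text
t: 23.35
eef_pos: [0.3835, -0.233, 0.179]
ee_rot: [3.122, 0.303, 2.966]
force: [0.4, 0.3, -1.9]
width: 0.0158
gripper_force: 40.0
t: 24.05
eef_pos: [0.3597, -0.2289, 0.2153]
ee_rot: [3.122, 0.301, 2.966]
force: [0.5, -0.3, -1.8]
width: 0.0161
gripper_force: 40.0
[-0.096 -0.219 -0.735  0.006 -0.752 -1.651]
```

Free of the ring. I'll lift, turn upright (+34° about the pinch axis) and carry it over to the carafe.

```bash
python3 -m handwheel '[{"delta_pos":[0,0.05,0.6],"dr":[0,0,0]},{"delta_pos":[0,0.1,0.8],"dr":[0,0,0]},{"delta_pos":[0,0.3,0.8],"dr":[0,0,0]},{"delta_pos":[0.1,0.6,0.5],"dr":[1.0,5.9,0]},{"delta_pos":[0.2,0.9,0],"dr":[1.0,5.9,0]},{"delta_pos":[0.2,0.9,0],"dr":[1.0,5.9,0]},{"delta_pos":[0.2,0.9,0],"dr":[1.0,5.9,0]},{"delta_pos":[0.2,0.9,0],"dr":[1.0,5.9,0]},{"delta_pos":[0.2,0.9,0],"dr":[0.7,4.0,0]},{"delta_pos":[0.2,0.9,0],"dr":[0,0,0]}]'
python3 -m handwheel '[{"delta_pos":[0.1,0.9,0],"dr":[0,0,0]},{"delta_pos":[0,0.9,0],"dr":[0,0,0]},{"delta_pos":[0,0.9,0],"dr":[0,0,0]},{"delta_pos":[0,0.9,0],"dr":[0,0,0]},{"delta_pos":[0,0.9,0],"dr":[0,0,0]},{"delta_pos":[0,0.9,0],"dr":[0,0,0]},{"delta_pos":[0,0.9,0],"dr":[0,0,0]},{"delta_pos":[0,0.6,0],"dr":[0,0,0]},{"delta_pos":[0,0.2,0],"dr":[0,0,0]},{"delta_pos":[0,0,0],"dr":[0,0,0]}]'
python3 - <<'E'
from h import *
from scipy.spatial.transform import Rotation as Ro
s=get_state();R=Ro.from_euler('xyz',s['ee_rot']).as_matrix();print(s['eef_pos'],s['q'].round(3),s['force']);print('y',R[:,1].round(3),'z',R[:,2].round(3))
ims=[]
for c in ['wrist','side','top']:
  im=grab_frame(c);cal=calibration(c);ims.append(im[:,:,::-1])
  for q in ['infuser_grip','infuser','carafe_mouth','carafe']: print(c,q,[(np.round(k['location'],1).tolist(),round(k['conf'],2)) for k in mark_of(c,q)[:2]])
p=np.vstack([np.hstack([cv2.resize(ims[1][150:330,220:420],(400,360)),cv2.resize(ims[2][150:330,150:350],(400,360))]),cv2.resize(ims[0][:,0:640][160:400],(800,240))])
cv2.imwrite('pics/c8.png',p)
E
```

```text
t: 25.05
eef_pos: [0.4002, -0.034, 0.2939]
ee_rot: [3.128, -0.299, 2.965]
force: [0.3, 0.7, -2.4]
width: 0.0157
gripper_force: 40.0
t: 26.05
eef_pos: [0.4017, 0.178, 0.2956]
ee_rot: [3.127, -0.293, 2.967]
force: [-0.4, -0.3, -1.7]
width: 0.0161
gripper_force: 40.0
[0.40173979 0.1779977  0.29557658] [ 0.662  0.09  -0.165 -0.227 -1.506 -2.373] [-0.37433173 -0.29407658 -1.74996907]
y [0.178 0.984 0.014] z [-0.282  0.065 -0.957]
wrist infuser_grip [([323.1, 281.9], 0.91)]
wrist infuser [([326.9, 231.8], 0.95)]
wrist carafe_mouth []
wrist carafe []
side infuser_grip [([327.4, 180.1], 0.75)]
side infuser [([322.2, 230.7], 0.92)]
side carafe_mouth [([314.1, 258.6], 0.59), ([328.3, 228.4], 0.26)]
side carafe [([316.3, 299.0], 0.68)]
top infuser_grip [([260.6, 224.3], 0.65)]
top infuser [([267.3, 226.0], 0.58)]
top carafe_mouth [([252.0, 228.3], 0.56)]
top carafe [([345.5, 206.9], 0.22)]
```

View pics/c8.png

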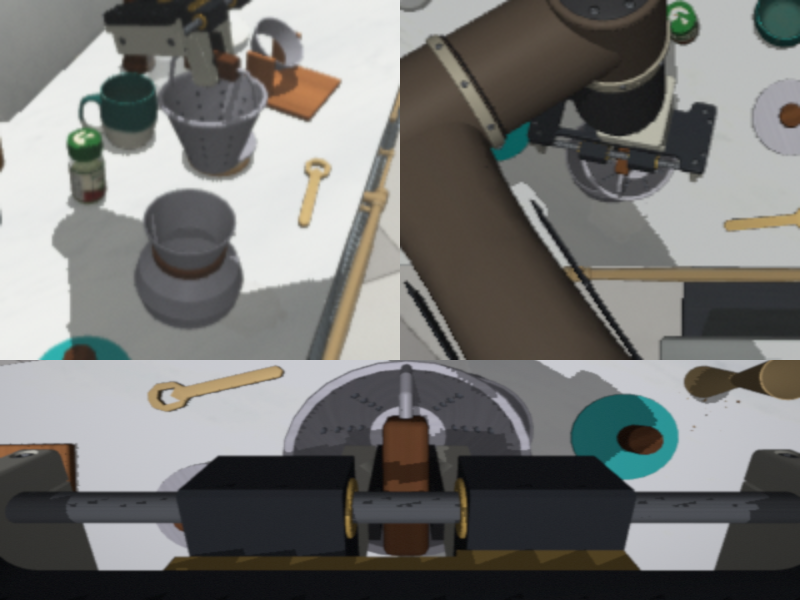

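The infuser hangs nearly upright with its basket clear over the left of the carafe. In the side view the carafe rim is an ellipse centred about (315,261). I'll quantify tilt and offset.

```bash
python3 - <<'E'
from h import *
from scipy.optimize import least_squares
cs,ct,cw=calibration('side'),calibration('top'),calibration('wrist')
C={'s':cs,'t':ct,'w':cw};p0=get_state()['eef_pos'];print(p0)
# rim ellipse: project true circle for candidate centres vs s4 picture extents
for z in (.12,.125):
  def r(p):
    a=np.linspace(0,6.283,180);P=np.array([proj(cs,(p[0]+.0515*np.cos(t),p[1]+.0515*np.sin(t),z)) for t in a])
    return [P[:,0].min()-(230+249/4),P[:,0].max()-(230+432/4),P[:,1].min()-(160+338/4),P[:,1].max()-(160+470/4)]
  b=least_squares(r,[.403,.226]);print('rim fit',z,b.x,b.fun.round(1))
print('knob-based mouth px',proj(cs,(.4037,.2264,.12)),proj(cs,(.4037,.2264,.125)))
obs=[('s','g',(327.4,180.1)),('w','g',(323.1,281.9)),('s','o',(322.2,230.7)),('w','o',(326.9,231.8)),('t','o',(267.3,226)),('t','g',(260.6,224.3))]
def res(p):
    Z=np.array([p[3],p[4],1]);Z/=np.linalg.norm(Z);out=[]
    for c,k,uv in obs: out+=list(proj(C[c],p[:3]-(.122*Z if k=='o' else 0*Z))-uv)
    return np.array(out)
b=least_squares(res,[*p0,0,0],loss='soft_l1');print('grip',b.x[:3].round(4),'tilt deg x,y',np.degrees(b.x[3:]).round(1),res(b.x).round(1))
print('vertical expect',{k:(proj(C[k],p0).round(1),proj(C[k],p0-[0,0,.122]).round(1)) for k in 'swt'})
E
```

```text
[0.40167522 0.17760038 0.29606582]
rim fit 0.12 [0.400104   0.22879267] [-0.6  0.6 -0.3  0.1]
rim fit 0.125 [0.39823487 0.23337598] [-0.9  0.9 -0.5  0.3]
knob-based mouth px [314.05233937 258.88993473] [314.07335617 257.2387621 ]
grip [0.4019 0.1765 0.2949] tilt deg x,y [ 4.3 -2.9] [-2.1  0.5  0.  -0.2  4.4 -0.9  0.1  0.7 -1.1  4.2  2.6 -0.1]
vertical expect {'s': (array([325.2, 180.4]), array([323.7, 227.2])), 'w': (array([325.4, 281.4]), array([322.8, 244.6])), 't': (array([262.6, 224.2]), array([268.3, 226.6]))}
```

```bash
python3 - <<'E'
from h import *
from scipy.spatial.transform import Rotation as Ro
cw=calibration('wrist');im=grab_frame('wrist');cv2.imwrite('pics/w9.png',im[:,:,::-1]);ims=grab_frame('side');cv2.imwrite('pics/s9.png',ims[:,:,::-1])
p0=get_state()['eef_pos'];print(p0)
a=np.linspace(0,2*np.pi,361)
for tx in (-2,0,2,4):
  Z=np.array([np.sin(np.radians(tx)),0,np.cos(np.radians(tx))]);X=np.array([Z[2],0,-Z[0]]);Y=np.array([0,1,0])
  def circ(d,r): return np.array([proj(cw,p0-d*Z+r*(np.cos(t)*X+np.sin(t)*Y)) for t in a])
  for d,r in ((.04,.0575),(.122,.026)):
    P=circ(d,r);i=P[:,1].argmin();print(tx,d,'top',P[i].round(1),'cols',P[:,0].min().round(1),P[:,0].max().round(1),'botrow',P[:,1].max().round(1))
g=cv2.cvtColor(im,cv2.COLOR_RGB2GRAY)
for c in (300,306,341,347): print(c,g[140:250:2,c].tolist())
E
```

```text
[0.40166135 0.17764566 0.29604109]
-2 0.04 top [324.2 165.8] cols 223.4 425.6 botrow 368.8
-2 0.122 top [323.7 217.5] cols 291.5 356.1 botrow 282.2
0 0.04 top [323.8 163. ] cols 222.8 425.0 botrow 364.8
0 0.122 top [322.7 212.3] cols 290.6 355.1 botrow 276.8
2 0.04 top [323.4 160.3] cols 222.1 424.4 botrow 360.7
2 0.122 top [321.8 207.1] cols 289.6 354.2 botrow 271.4
4 0.04 top [323.1 157.6] cols 221.5 423.8 botrow 356.7
4 0.122 top [320.9 202. ] cols 288.6 353.3 botrow 266.0
300 [120, 120, 120, 121, 127, 189, 202, 203, 204, 203, 203, 186, 131, 179, 183, 181, 137, 76, 75, 74, 75, 74, 75, 73, 72, 73, 74, 75, 75, 75, 73, 68, 58, 71, 68, 70, 76, 75, 77, 100, 143, 172, 173, 174, 172, 122, 101, 103, 104, 103, 102, 102, 97, 77, 65]
306 [120, 121, 121, 121, 121, 121, 121, 143, 193, 203, 202, 142, 170, 182, 183, 163, 74, 74, 74, 75, 73, 74, 74, 73, 74, 74, 75, 74, 73, 74, 75, 74, 74, 68, 69, 73, 119, 168, 173, 177, 177, 168, 133, 90, 70, 50, 49, 52, 58, 59, 60, 60, 46, 35, 34]
341 [119, 120, 122, 123, 123, 125, 125, 125, 125, 126, 124, 118, 174, 183, 183, 135, 68, 74, 76, 74, 73, 73, 75, 76, 75, 75, 75, 74, 75, 77, 76, 73, 74, 75, 86, 159, 176, 164, 121, 100, 78, 60, 46, 44, 50, 51, 50, 49, 49, 49, 48, 48, 48, 47, 47]
347 [120, 121, 120, 121, 123, 124, 125, 125, 125, 126, 126, 111, 162, 183, 184, 172, 89, 72, 74, 75, 76, 74, 74, 73, 75, 76, 77, 76, 75, 75, 75, 76, 77, 63, 54, 69, 79, 128, 169, 175, 177, 173, 172, 175, 176, 174, 162, 109, 105, 103, 104, 103, 78, 36, 25]
```

Fitting the basket's rim and bottom circle in the wrist image shows about 2–3° residual tilt in x and 1° in y. I'll straighten it, centre it over the mouth (0.4035, 0.2275) and lower it partway.

```bash
python3 -m handwheel '[{"delta_pos":[0.06,0.5,0],"dr":[-0.5,-1.2,0]},{"delta_pos":[0,0.7,0],"dr":[-0.5,-1.3,0]},{"delta_pos":[0,0.46,0],"dr":[0,0,0]},{"delta_pos":[0,0,0],"dr":[0,0,0]},{"delta_pos":[0,0,-0.4],"dr":[0,0,0]},{"delta_pos":[0,0,-0.6],"dr":[0,0,0]},{"delta_pos":[0,0,-0.6],"dr":[0,0,0]},{"delta_pos":[0,0,-0.4],"dr":[0,0,0]},{"delta_pos":[0,0,0],"dr":[0,0,0]},{"delta_pos":[0,0,0],"dr":[0,0,0]}]'
python3 - <<'E'
from h import *
cw,cs=calibration('wrist'),calibration('side');p0=get_state()['eef_pos'];print(p0)
im=grab_frame('wrist');cv2.imwrite('pics/w10.png',im[:,:,::-1]);print('w',mark_of('wrist','infuser'),mark_of('wrist','infuser_grip'),'exp o',proj(cw,p0-[0,0,.122]),'g',proj(cw,p0))
im=grab_frame('side');cv2.imwrite('pics/s10.png',im[:,:,::-1]);print('s',mark_of('side','infuser')[:1],mark_of('side','infuser_grip')[:1],'exp o',proj(cs,p0-[0,0,.122]),'g',proj(cs,p0));print(mark_of('side','carafe_mouth')[:2],mark_of('side','carafe')[:2],proj(cs,(.4037,.2264,.12)))
a=np.linspace(0,2*np.pi,361)
for d,r in ((.04,.0575),(.122,.026)):
    P=np.array([proj(cw,p0-[0,0,d]+r*np.array([np.cos(t),np.sin(t),0])) for t in a]);print(d,'top',P[P[:,1].argmin()].round(1),P[:,0].min(),P[:,0].max())
g=cv2.cvtColor(cv2.imread('pics/w10.png'),cv2.COLOR_BGR2GRAY)
for c in (300,306,341,347): print(c,g[140:236:2,c].tolist())
E
```

```text
t: 27.9
eef_pos: [0.4037, 0.2271, 0.2361]
ee_rot: [3.137, -0.247, 2.963]
force: [0.9, 0.3, -1.3]
width: 0.0158
gripper_force: 40.0
[0.40371601 0.22711439 0.23611907]
w [{'location': [324.0, 230.3], 'conf': 0.83}] [{'location': [320.8, 280.2], 'conf': 0.71}] exp o [324.33829903 237.66661735] g [325.42243696 281.3316561 ]
s [{'location': [312.8, 261.4], 'conf': 0.81}] [{'location': [313.5, 217.1], 'conf': 0.63}] exp o [313.89500291 261.02580585] g [314.43803971 217.37680499]
[{'location': [312.3, 260.6], 'conf': 0.6}] [{'location': [314.0, 294.6], 'conf': 0.62}] [314.05233937 258.88993473]
0.04 top [324.5 159.4] 223.6305803289614 425.9442713495339
0.122 top [324.2 205.4] 292.00563739164585 356.6449008395129
300 [190, 203, 204, 203, 204, 203, 204, 203, 203, 203, 203, 184, 134, 178, 183, 180, 133, 79, 77, 78, 77, 78, 78, 77, 76, 77, 76, 78, 79, 77, 76, 73, 73, 76, 70, 68, 77, 77, 78, 77, 96, 103, 103, 104, 104, 103, 101, 103]
306 [126, 131, 190, 203, 204, 203, 204, 203, 203, 204, 202, 139, 169, 181, 183, 163, 77, 78, 79, 79, 78, 76, 76, 75, 77, 78, 78, 77, 76, 78, 78, 77, 77, 74, 72, 78, 129, 171, 173, 165, 108, 101, 80, 59, 53, 58, 59, 59]
341 [126, 126, 127, 124, 124, 125, 126, 130, 127, 129, 128, 108, 173, 182, 183, 135, 67, 78, 80, 78, 78, 78, 78, 79, 80, 80, 78, 77, 79, 80, 80, 78, 78, 79, 73, 96, 106, 102, 103, 98, 76, 58, 45, 44, 49, 48, 48, 49]
347 [119, 119, 120, 121, 121, 121, 120, 120, 122, 121, 121, 108, 161, 182, 184, 171, 92, 79, 77, 80, 80, 79, 77, 77, 78, 80, 79, 79, 78, 78, 80, 79, 81, 67, 59, 73, 82, 129, 170, 176, 176, 175, 173, 158, 108, 104, 102, 101]
```

It's now upright within about 1°. I'll lower it into the mouth and watch the forces.

```bash
python3 -m handwheel '[{"delta_pos":[0,0,-0.3],"dr":[0,0,0]},{"delta_pos":[0,0,-0.4],"dr":[0,0,0]},{"delta_pos":[0,0,-0.3],"dr":[0,0,0]},{"delta_pos":[0,0,-0.15],"dr":[0,0,0]},{"delta_pos":[0,0,-0.15],"dr":[0,0,0]},{"delta_pos":[0,0,0],"dr":[0,0,0]},{"delta_pos":[0,0,0],"dr":[0,0,0]}]' | sed -n '2p;4p'
python3 -m handwheel '[{"delta_pos":[0,0,-0.07],"dr":[0,0,0]},{"delta_pos":[0,0,-0.07],"dr":[0,0,0]},{"delta_pos":[0,0,0],"dr":[0,0,0]},{"delta_pos":[0,0,0],"dr":[0,0,0]}]' | sed -n '2p;4p'
python3 -m handwheel '[{"delta_pos":[0,0,-0.07],"dr":[0,0,0]},{"delta_pos":[0,0,0],"dr":[0,0,0]},{"delta_pos":[0,0,0],"dr":[0,0,0]}]' | sed -n '2p;4p'
```

```text
eef_pos: [0.4036, 0.2275, 0.1971]
force: [0.0, -0.3, -2.2]
eef_pos: [0.4035, 0.2274, 0.1929]
force: [-0.6, -0.3, -1.4]
eef_pos: [0.4034, 0.2274, 0.1907]
force: [0.5, -0.6, -2.4]
```

```bash
f(){ sed -n '2p;4p'; }
python3 -m handwheel '[{"delta_pos":[0,0,-0.07],"dr":[0,0,0]},{"delta_pos":[0,0,0],"dr":[0,0,0]},{"delta_pos":[0,0,0],"dr":[0,0,0]}]' | f
python3 -m handwheel '[{"delta_pos":[0,0,-0.06],"dr":[0,0,0]},{"delta_pos":[0,0,0],"dr":[0,0,0]},{"delta_pos":[0,0,0],"dr":[0,0,0]}]' | f
python3 -m handwheel '[{"delta_pos":[0,0,-0.05],"dr":[0,0,0]},{"delta_pos":[0,0,0],"dr":[0,0,0]},{"delta_pos":[0,0,0],"dr":[0,0,0]}]' | f
```

```text
eef_pos: [0.4034, 0.2274, 0.1886]
force: [0.1, 0.5, -2.4]
eef_pos: [0.4034, 0.2274, 0.1868]
force: [0.2, 0.7, -1.8]
eef_pos: [0.4035, 0.2274, 0.1853]
force: [-0.2, 0.2, -2.1]
```

```bash
f(){ sed -n '2p;4p'; }
python3 -m handwheel '[{"delta_pos":[0,0,-0.05],"dr":[0,0,0]},{"delta_pos":[0,0,0],"dr":[0,0,0]},{"delta_pos":[0,0,0],"dr":[0,0,0]}]' | f
python3 -m handwheel '[{"delta_pos":[0,0,-0.05],"dr":[0,0,0]},{"delta_pos":[0,0,0],"dr":[0,0,0]},{"delta_pos":[0,0,0],"dr":[0,0,0]}]' | f
python3 -m handwheel '[{"delta_pos":[0,0,-0.04],"dr":[0,0,0]},{"delta_pos":[0,0,0],"dr":[0,0,0]},{"delta_pos":[0,0,0],"dr":[0,0,0]}]' | f
```

```text
eef_pos: [0.4034, 0.2274, 0.1838]
force: [0.3, -0.4, -1.9]
eef_pos: [0.4035, 0.2274, 0.1823]
force: [-0.0, 1.2, -2.4]
eef_pos: [0.4036, 0.2275, 0.1812]
force: [0.9, 0.4, -1.1]
```

```bash
f(){ sed -n '2p;4p'; }
python3 -m handwheel '[{"delta_pos":[0,0,-0.04],"dr":[0,0,0]},{"delta_pos":[0,0,0],"dr":[0,0,0]},{"delta_pos":[0,0,0],"dr":[0,0,0]}]' | f
python3 -m handwheel '[{"delta_pos":[0,0,-0.03],"dr":[0,0,0]},{"delta_pos":[0,0,0],"dr":[0,0,0]},{"delta_pos":[0,0,0],"dr":[0,0,0]}]' | f
python3 -m handwheel '[{"delta_pos":[0,0,-0.03],"dr":[0,0,0]},{"delta_pos":[0,0,0],"dr":[0,0,0]},{"delta_pos":[0,0,0],"dr":[0,0,0]}]' | f
```

```text
eef_pos: [0.4036, 0.2275, 0.1806]
force: [-1.4, -0.4, 4.2]
eef_pos: [0.4037, 0.2276, 0.1804]
force: [-3.6, -0.5, 10.7]
eef_pos: [0.4037, 0.2276, 0.1802]
force: [-4.8, -0.2, 16.7]
```

Contact is at TCP z 0.1807, matching the expected 0.18 for home, with a small −x side force. I'll give 1 mm in −x and press again to check it's fully home.

```bash
f(){ sed -n '2p;4p'; }
python3 -m handwheel '[{"delta_pos":[-0.03,0,0],"dr":[0,0,0]},{"delta_pos":[0,0,0],"dr":[0,0,0]},{"delta_pos":[0,0,0],"dr":[0,0,0]}]' | f
python3 -m handwheel '[{"delta_pos":[0,0,-0.02],"dr":[0,0,0]},{"delta_pos":[0,0,0],"dr":[0,0,0]},{"delta_pos":[0,0,0],"dr":[0,0,0]}]' | f
python3 - <<'E'
from h import *
s=get_state();print(s['force'],s['moment']);p0=s['eef_pos']
cs=calibration('side');im=grab_frame('side');cv2.imwrite('pics/s11.png',im[:,:,::-1])
print([mark_of('side',q)[:2] for q in('infuser_grip','infuser','carafe')],proj(cs,p0),proj(cs,p0-[0,0,.122]),proj(cs,(p0[0],p0[1],0)))
E
```

```text
eef_pos: [0.4035, 0.2276, 0.1802]
force: [-0.6, -1.9, 14.8]
eef_pos: [0.4035, 0.2276, 0.1801]
force: [-1.9, -2.0, 19.0]
[-1.92739218 -1.96718615 18.96868894] [-0.54300507  1.79576996  0.22333069]
[[{'location': [313.6, 236.1], 'conf': 0.55}], [{'location': [310.1, 280.4], 'conf': 0.71}], [{'location': [313.7, 294.2], 'conf': 0.6}]] [314.15862708 238.58658839] [313.66000966 278.77080859] [313.4510156  295.61390894]
```

It's held on all sides and rigid vertically, so it's seated. I'll relieve the load, release, and retreat along the tool axis.

```bash
python3 -m handwheel '[{"delta_pos":[0,0,0.03],"dr":[0,0,0]},{"delta_pos":[0,0,0],"dr":[0,0,0]}]' | sed -n '2p;4p'
python3 -m handwheel '[{"delta_pos":[0,0,0],"dr":[0,0,0]},{"delta_pos":[0,0,0],"dr":[0,0,0]},{"delta_pos":[0,0,0],"dr":[0,0,0]},{"delta_pos":[0,0,0],"dr":[0,0,0]},{"delta_pos":[0,0,0],"dr":[0,0,0]},{"delta_pos":[0,0,0],"dr":[0,0,0]},{"delta_pos":[0,0,0],"dr":[0,0,0]},{"delta_pos":[0,0,0],"dr":[0,0,0]}]' -1
python3 -m handwheel '[{"delta_pos":[0.07,-0.01,0.25],"dr":[0,0,0]},{"delta_pos":[0.13,-0.02,0.5],"dr":[0,0,0]},{"delta_pos":[0.18,-0.03,0.7],"dr":[0,0,0]},{"delta_pos":[0.18,-0.03,0.7],"dr":[0,0,0]},{"delta_pos":[0,0,0.7],"dr":[0,0,0]},{"delta_pos":[0,0,0.7],"dr":[0,0,0]},{"delta_pos":[-0.3,-0.3,0.3],"dr":[0,0,0]},{"delta_pos":[-0.3,-0.3,0],"dr":[0,0,0]},{"delta_pos":[0,0,0],"dr":[0,0,0]},{"delta_pos":[0,0,0],"dr":[0,0,0]}]'
python3 - <<'E'
from h import *
from scipy.optimize import least_squares
C={c:calibration(c) for c in('side','top','wrist')};O=[]
for c in C:
  im=grab_frame(c);cv2.imwrite(f'pics/{c}12.png',im[:,:,::-1])
  for q in ['infuser_grip','infuser','carafe','lid_knob','lid','glass','spice_jar','mug']:
    m=[(np.round(k['location'],1).tolist(),round(k['conf'],2)) for k in mark_of(c,q)[:2]];print(c,q,m)
print('vertical home expect',{c:[proj(C[c],(.4035,.2276,z)).round(1) for z in (.18,.058,0)] for c in C})
E
```

```text
eef_pos: [0.4035, 0.2276, 0.1802]
force: [-0.8, -1.7, 11.8]
t: 34.2
eef_pos: [0.4026, 0.2274, 0.1784]
ee_rot: [3.136, -0.247, 2.963]
force: [0.0, 0.3, 0.4]
width: 0.0741
gripper_force: 0.0
t: 35.2
eef_pos: [0.4006, 0.2061, 0.2934]
ee_rot: [3.137, -0.247, 2.963]
force: [1.1, -0.5, -0.2]
width: 0.0874
gripper_force: 0.0
side infuser_grip [([317.5, 239.5], 0.83)]
side infuser [([308.4, 277.9], 0.82)]
side carafe [([315.8, 296.7], 0.61)]
side lid_knob [([263.4, 332.4], 0.97), ([332.4, 208.3], 0.92)]
side lid [([326.4, 227.0], 0.92), ([310.9, 279.4], 0.75)]
side glass [([301.7, 200.8], 0.38)]
side spice_jar [([266.0, 249.3], 0.65)]
side mug [([279.6, 219.2], 0.68)]
top infuser_grip [([246.9, 224.8], 0.8), ([254.3, 225.3], 0.46)]
top infuser [([256.8, 228.4], 0.79)]
top carafe [([259.7, 227.7], 0.46)]
top lid_knob [([340.6, 206.5], 0.68), ([417.8, 224.6], 0.28)]
top lid [([342.4, 209.5], 0.68), ([197.6, 213.5], 0.54)]
top glass [([381.5, 161.1], 0.83), ([420.6, 224.7], 0.21)]
top spice_jar [([291.4, 163.0], 0.73)]
top mug [([339.2, 157.9], 0.96)]
wrist infuser_grip [([347.6, 232.4], 0.92)]
wrist infuser [([343.7, 217.6], 0.71)]
wrist carafe []
wrist lid_knob [([491.2, 235.7], 0.74)]
wrist lid [([157.3, 293.5], 0.83), ([468.7, 227.7], 0.79)]
wrist glass []
wrist spice_jar [([291.5, 367.4], 0.55)]
wrist mug []
vertical home expect {'side': [array([314.2, 238.6]), array([313.7, 278.8]), array([313.5, 295.6])], 'top': [array([248.3, 225.7]), array([254.7, 227.8]), array([257.3, 228.7])], 'wrist': [array([352.1, 238.2]), array([343. , 220.6]), array([340.4, 215.6])]}
```

The marks suggest a possible residual tilt, so I'll check by fitting the basket's rim circle to image edges in the side and wrist pictures.

```bash
cat > fit.py <<'E'
from h import *
from scipy.optimize import differential_evolution
import sys
tag=sys.argv[1]
C={c:calibration(c) for c in('side','wrist')};G={}
for c in C:
    g=cv2.GaussianBlur(cv2.cvtColor(cv2.imread(f'pics/{c}{tag}.png'),cv2.COLOR_BGR2GRAY).astype(np.float32),(0,0),1.2)
    G[c]=(cv2.Sobel(g,cv2.CV_32F,1,0),cv2.Sobel(g,cv2.CV_32F,0,1))
a=np.linspace(0,2*np.pi,120,endpoint=False)
def circ(p,r,d):
    Z=np.array([np.radians(p[3]),np.radians(p[4]),1]);Z/=np.linalg.norm(Z)
    X=np.cross([0,1,0],Z);X/=np.linalg.norm(X);Y=np.cross(Z,X)
    return p[:3]-d*Z+r*(np.outer(np.cos(a),X)+np.outer(np.sin(a),Y))
def pj(c,P):
    E=np.array(c['extrinsics']);q=(E[:3,:3]@P.T).T+E[:3,3];q=(K(c)@q.T).T;return q[:,:2]/q[:,2:]
def score(p,r=.0575,d=0.,cams=('side','wrist')):
    s=0
    for c in cams:
        u=pj(C[c],circ(p,r,d)).astype(np.float32)
        t=np.roll(u,-1,0)-np.roll(u,1,0);n=np.c_[-t[:,1],t[:,0]];n/=np.linalg.norm(n,axis=1)[:,None]+1e-6
        gx,gy=[cv2.remap(k,u[None,:,0],u[None,:,1],cv2.INTER_LINEAR)[0] for k in G[c]]
        v=np.minimum(np.abs(gx*n[:,0]+gy*n[:,1]),150)
        ok=(u[:,1]<242) if c=='wrist' else np.ones(len(u),bool)
        s+=v[ok].mean()
    return -s
for cams in (('side','wrist'),('wrist',),('side',)):
    f=differential_evolution(lambda p:score(p,cams=cams),[(.39,.417),(.213,.242),(.132,.158),(-12,12),(-12,12)],seed=1,maxiter=150,popsize=20,tol=1e-6)
    print(cams,'infuser rim centre',f.x[:3].round(4),'tilt',f.x[3:].round(1),round(f.fun,1))
print('upright ref',[ -round(score(np.array([.4035,.2276,z,0,0])),1) for z in (.135,.138,.14,.142,.145)])
E
python3 fit.py 12
```

```text
('side', 'wrist') infuser rim centre [0.4057 0.2235 0.132 ] tilt [-2.  -2.7] -208.0
('wrist',) infuser rim centre [0.409  0.2282 0.132 ] tilt [ 4.9 12. ] -118.7
('side',) infuser rim centre [0.3989 0.2413 0.1496] tilt [ 0.3 -4.8] -117.2
upright ref [np.float32(163.6), np.float32(165.9), np.float32(159.2), np.float32(143.8), np.float32(117.4)]
```

```bash
cat > fit2.py <<'E'
import sys
exec(open('fit.py').read().split('for cams in')[0])
# carafe mouth upright, side only, to get side camera bias; then infuser with camera shifts free
def sc2(q):
    p=np.array(q[:5]);s=0
    for r,d in ((.0575,0.),(.0535,0.002)): s+=score(p,r,d)
    return s
f=differential_evolution(sc2,[(.39,.417),(.213,.242),(.120,.160),(-10,10),(-10,10)],seed=2,maxiter=200,popsize=20,tol=1e-6)
print('2-ring',f.x[:3].round(4),f.x[3:].round(1),round(f.fun,1))
for z in (.132,.136,.14,.144):
    f=differential_evolution(lambda q:score(np.array([q[0],q[1],z,q[2],q[3]])),[(.39,.417),(.213,.242),(-10,10),(-10,10)],seed=3,maxiter=100,tol=1e-6);print(z,f.x.round(4),round(f.fun,1))
f=differential_evolution(lambda q:score(np.array([q[0],q[1],.12,0,0]),.0515,0.,('side',)),[(.39,.417),(.213,.242)],seed=3);print('carafe rim side',f.x.round(4),f.fun)
im=cv2.cvtColor(cv2.imread('pics/side12.png'),cv2.COLOR_BGR2GRAY)
for c in (296,305,314,323,332): print(c,im[236:290,c].tolist())
E
python3 fit2.py 12
```

```text
2-ring [0.4046 0.2276 0.1377] [-0.9  0.4] -424.5
0.132 [ 0.4057  0.2235 -2.0286 -2.7362] -208.0
0.136 [ 0.4056  0.2237 -0.1921  2.1608] -199.0
0.14 [ 0.4058  0.2239 -3.3267  6.4565] -199.6
0.144 [ 0.4055  0.2246 -7.1911  9.9413] -201.1
carafe rim side [0.41   0.2189] -81.0605697631836
296 [111, 115, 113, 125, 124, 96, 83, 78, 74, 76, 74, 73, 75, 74, 73, 74, 72, 70, 71, 70, 70, 71, 69, 68, 66, 65, 64, 66, 77, 90, 93, 85, 72, 75, 82, 74, 64, 57, 57, 57, 62, 60, 68, 79, 86, 91, 92, 94, 95, 95, 96, 97, 97, 97]
305 [44, 45, 44, 43, 44, 53, 73, 83, 85, 85, 84, 84, 84, 83, 84, 81, 82, 83, 83, 82, 82, 81, 83, 83, 82, 84, 82, 83, 80, 79, 79, 81, 86, 105, 113, 97, 78, 70, 74, 90, 79, 68, 69, 68, 69, 67, 63, 56, 50, 45, 41, 51, 84, 96]
314 [55, 52, 48, 43, 44, 44, 46, 44, 44, 52, 76, 86, 88, 89, 91, 91, 91, 91, 91, 90, 90, 90, 88, 90, 90, 90, 90, 90, 91, 91, 92, 90, 90, 99, 144, 156, 124, 85, 72, 74, 91, 81, 72, 72, 71, 72, 72, 71, 67, 56, 49, 44, 43, 53]
323 [80, 78, 78, 77, 69, 69, 56, 48, 44, 46, 46, 45, 46, 60, 92, 96, 90, 91, 91, 91, 91, 93, 93, 94, 94, 96, 107, 110, 112, 111, 109, 107, 116, 160, 163, 131, 90, 73, 74, 91, 81, 72, 70, 72, 70, 70, 67, 53, 48, 46, 42, 48, 67, 91]
332 [90, 86, 121, 143, 194, 193, 162, 126, 110, 112, 126, 136, 134, 115, 100, 101, 101, 101, 102, 106, 104, 103, 102, 101, 101, 100, 98, 99, 99, 94, 100, 114, 91, 86, 133, 111, 78, 63, 56, 54, 54, 55, 57, 69, 79, 84, 89, 90, 91, 92, 90, 92, 93, 95]
```

The joint two-ring fit puts the basket rim level (tilt under 1°) at z 0.138, against 0.140 expected, centred on the carafe with an even gap between the two rims. The bystanders' marks haven't moved. Handing in.

```bash
python3 -c "
from station import *
print(get_state()['t'],job_done())"
```

```text
the job is handed in; nothing more can be done
36.55 None
```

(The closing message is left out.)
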